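# Refit the removable plate of a contact grill

## Robot

A 6-joint arm with a two-finger parallel gripper is mounted at the origin on a cart in front of the work surface, level with it; the furniture and walls round the work are solid. World frame = base frame: x ahead of the robot, y to its left, z up, the work surface at z = 0. Lengths are in mm, angles in rad, forces in N, time in s.
With the tool pointing down it reaches from about 350 to 875 mm from the base axis. Payload 4.2 kg.
Tool frame: the origin (TCP) lies at the very end of the fingers, on their centre line; the grasp point (between the pads) lies 19 mm behind it; z points along the fingers, y is the line along which they close (so a half turn about z gives the same grasp; the last joint's range is limited). The gripper opens to 85 mm and grips with 20 to 120 N. Pads are 22 mm wide; open, the fingers measure 114 mm over their backs; the gripper's body (76 mm by 85 mm) begins 54 mm behind the grasp point. The pads swing forward as they close: fully open they stand 13 mm farther back than shut.
Start: joints at [-1.065, 0.385, 0.008, 0, -1.194, -0.259], TCP at [152.706, -606.036, 231.312] pointing down, gripper open.
Joint ranges: [-3.14, 3.14], [-1.21, 2.06], [-1.07, 1.41], [-3.16, 2.05], [-2.99, -0.16], [-3.1, 3.1]. Speed limits (rad/s): [2.79, 2.79, 3.14, 3.14, 3.14, 3.14].

## Interface

Orientations are given as a unit quaternion [w, x, y, z].
In Python, from bench import r, grip, kin, readout, read_camera, calibration, workorder gives the robot as it stands. Calls block until the motion is done:
- r.movep(position, orientation): joint-space move of the TCP to a pose.
- r.servo_line(position, vel=150, rot=None, stop_force=None): straight line of the TCP; rot=None keeps the orientation; vel is the mean speed in mm/s. With stop_force (N) it stops when the force on the tool has changed by that much, and returns True; else False.
- r.set_joints(angles): joint-space move.
- grip(opening): opening from 0.0 (shut) to 1.0 (fully open); the grip force is fixed at half the most; returns when the fingers have stopped.
- r.pause(seconds).
- kin.inverse_kinematics(position, orientation): joint angles nearest the present ones, or None.
- readout.read_state(): the state.
- read_camera(name): name is "scene" or "top" or "wrist"; returns (picture, depth): 480x640x3 uint8, red, green, blue; 480x640 float32, mm along the optical axis (not along the pixel's ray), 0 where there is no reading.
- calibration(name): a dict with "fx", "fy", "cx", "cy" (pixels), "R" (3x3) and "t" (3): a world point X has camera coordinates R X + t. Camera axes: x right, y down, z forward; pixel columns grow to the right and rows downward; lengths in mm; the calibration is good to about 2 mm. A picture is of the moment at which its call begins: read the wrist's pose just before it. calibration takes no time and is no camera call; for the wrist camera it gives the pose at the moment of the call.
A pose or a line that the arm cannot do raises r.IKError and nothing moves.
- workorder.close_job(): hands the job in; it is judged then, once.
The state is a dict: "time_s": time; "joints": joint angles; "qvel": joint speeds; "tau": joint torques, N m; "tcp_pos": TCP position; "tool_rot": TCP orientation; "wrist_force": force on the tool from outside, world axes, zero at the start; "torque": the same for the moment, N m; "width": opening from 0.0 (shut) to 1.0 (fully open); "finger_force": force on a finger pad.
Only numpy, scipy, OpenCV 4.12 (cv2) and the standard library are available. Lean on these libraries where they do the work, as an engineer would, in place of code of your own. Each camera call takes 0.05 s, during which the arm holds its last target. There are 200 camera calls.

## Task

Put the washed grill plate back into the open contact grill: it is best held by its front grip. Hook its two rear tabs under the steel lip at the back of the grill while the front is still raised, then swing the front down onto the catch, and press it down from above until the spring catch snaps over its edge. Leave the plate lying flat and latched, never let it drop, and leave the things standing around in their places.

Things in the scene. Friction and masses are not known exactly. Their poses are not given: they have to be found in the camera images.
- grill: the contact grill, 196 mm wide, fixed on the worktop, lid open at its rear and leaning back (inner face about 95 mm behind the origin at z = 80 mm, top at 300 mm). Origin: on the worktop below the middle of the well that takes the plate; x points to the grill's rear (lip, lid), -x to its front (catch), z up.
- lip (a point): middle of the lower front edge of the steel lip at the rear of the well, 76 mm behind and 8 mm above point seat. The lip is 168 mm wide and 8 mm thick (upwards from here); the space below it is open 25 mm down, and the rear wall that stops the tabs is 11.5 mm behind this edge. With the plate home the tab tops are 2 mm lower than this edge, the tips about 10 mm behind it.
- seat (a point): middle of the well at bearing height, 62 mm over the grill's origin. The plate rests on two ledges at this height (x 40 to 60, -63 to -47 mm); the rest is a hollow 25 mm deep. Cheeks 14 mm high stand at y = +-83.5 mm. In front (x -87 to -122 mm) two console blocks, 10 mm high, leave a groove 36 mm wide and open below for the plate's grip: no room for fingers beside the grip once it is down.
- catch (a joint): the front spring catch, in m: 0 = sprung in, up to 0.010 as it yields to the grill's front. Two teeth, 22 mm wide, at y = +-62 mm of point seat: ramps from their heads (x = -74, z = +24 mm of seat) down to the nose tips (x = -64, z = +9 mm). The plate's front edge rests on the ramps about 19 mm too high; pressed down with 8 to 20 N it pushes the catch away, which then springs back over it.
- plate_mid (a point): centre of the plate, 10 mm above its underside (2 mm above the slab's underside), axes as the plate's. Home, it is 2 mm above point seat, at most 4 mm forward or 1.5 mm rearward of it and 3.5 mm to either side, and level.
- plate_grip (a point): point to pinch the plate: in the middle of its straight front grip, a bar 24 mm wide (y) and 12 mm thick (z) that runs from the front edge (x = -70 mm of the plate) to x = -122 mm. This point is at x = -100 mm, 15 mm above the plate's underside; axes as the plate's.
- plate_tabs (a point): midway between the tips of the two rear tabs, at half their thickness: x = 86 mm of the plate, 11 mm above its underside. The tabs stand out 16 mm from the slab's rear edge, are 26 mm wide, 6 mm thick, centred at y = +-45 mm; axes as the plate's.
- mill: wooden pepper mill, bystander, 58 mm across and 170 mm tall, origin at its foot
- spice: spice jar with dark cap, bystander, 41 mm across and 105 mm tall, origin at its foot
- mustard: mustard jar with red lid, bystander, 62 mm across and 86 mm tall, origin at its foot
- mug: banded mug, bystander, 65 by 92 mm, 49 mm tall, origin at its foot
- plate: the removable ribbed aluminium grill plate, 140 mm long (x), 160 mm wide (y), about 0.42 kg. Origin: centre of its underside; x points to its two tabs, -x to its grip, z up. Slab from z = 8 to 15 mm, side and rear rims and ribs up to 21 mm (none in the front 20 mm); below it a heating boss (x -40 to 30, y +-60, z 0.5 to 8 mm) goes freely into the hollow of the well.

How it is judged:
By the outcome, as a careful person would: the job done as asked, in the order asked, and still so for the second after the job is handed in, with the robot touching nothing.
It also fails if it takes over 45 s, if anything falls off the work surface, if the arm or the gripper's body presses on something with over 40 N, if the wrist force passes 120 N, or if a joint passes its speed limit or range.

## Working session

There is one attempt and no reset: what is moved stays moved. The work goes in short steps, each a Python script; the robot and the scene stay as the last script left them, time stands still between calls to the robot, and variables do not carry over. Pictures are saved under pics/ and viewed, at most 10 in all, crops included, and the job is handed in when it is done.

```bash
ls; mkdir -p pics; cat > h.py <<'E'
import numpy as np, cv2
from bench import r, grip, kin, readout, read_camera, calibration, workorder
from scipy.spatial.transform import Rotation as Ro
def cloud(n):
    c=calibration(n); im,d=read_camera(n)
    v,u=np.mgrid[0:480,0:640]
    P=np.stack([(u-c["cx"])/c["fx"]*d,(v-c["cy"])/c["fy"]*d,d],-1)
    W=(P-np.array(c["t"]))@np.array(c["R"]); W[d==0]=np.nan
    return im,W
def save(im,name): cv2.imwrite("pics/"+name,im[...,::-1])
E
python3 - <<'E'
from h import *
s=[]
for n in("scene","top"):
    im,W=cloud(n); np.savez(n+".npz",im=im,W=W); s.append(im); save(im,n+"0.png")
print(readout.read_state()["time_s"], {k:np.round(v,2).tolist() for k,v in calibration("top").items()})
E
```

```text
pics
0.1 {'fx': 602.38, 'fy': 602.38, 'cx': 317.52, 'cy': 240.04, 'R': [[-0.02, -1.0, 0.01], [-0.98, 0.02, -0.18], [0.18, -0.01, -0.98]], 't': [-0.85, 552.69, 1461.71]}
```

View pics/scene0.png

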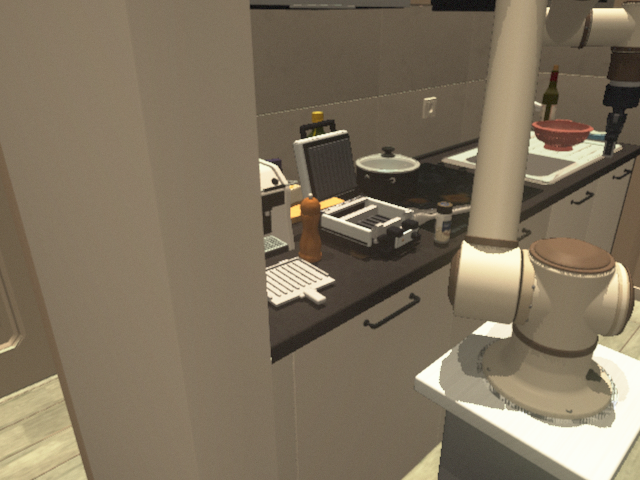

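View pics/top0.png

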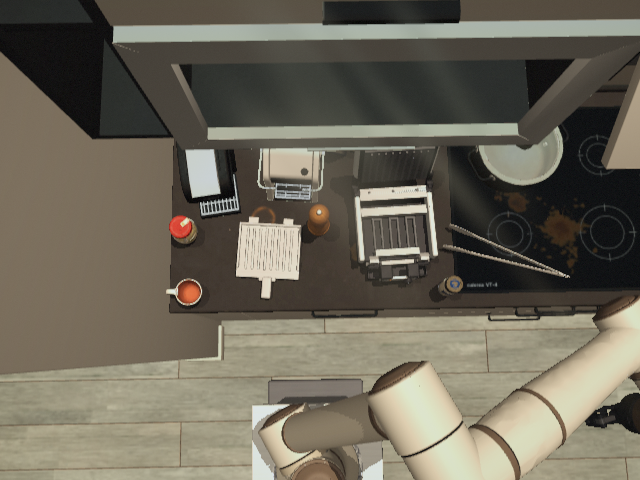

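Scene view: the plate lies left of the grill, with the mill between them. Top view: plate at (268,250) with its grip at (266,288), grill well at (397,230), mill (318,218), spice (451,286). Next I measure with depth and an enlarged crop.

```bash
python3 - <<'E'
from h import *
z=np.load("top.npz"); im,W=z["im"],z["W"]
c=im[140:310,225:475]; save(cv2.resize(c,None,fx=3.2,fy=3.2,interpolation=cv2.INTER_CUBIC),"crop1.png")
def at(u,v): 
    return np.round(np.nanmedian(W[v-1:v+2,u-1:u+2].reshape(-1,3),0)).tolist()
for n,u,v in [("table",340,290),("grip",266,288),("platec",268,250),("mill",319,212),("spice",452,284),("lidtop",400,150),("lip",392,195),("well",395,250),("cheekL",360,230),("cheekR",432,230),("hood",390,135),("conL",372,270),("conR",424,270)]: print(n,at(u,v))
m=(W[...,2]>9)&(W[...,2]<35); m[:,:230]=0; m[:,304:]=0; m[:205]=0;m[302:]=0
n,l,s,_=cv2.connectedComponentsWithStats(m.astype(np.uint8)); k=1+np.argmax(s[1:,4]); P=W[l==k]
print(s[k], np.nanmedian(P[:,2]))
b=cv2.minAreaRect(P[:,:2].astype(np.float32)); print(b, np.round(cv2.boxPoints(b)))
for x in range(int(P[:,0].min()),int(P[:,0].max()),12):
    q=P[abs(P[:,0]-x)<5]; print(x,np.round([q[:,1].min(),q[:,1].max(),np.median(q[:,2])]),len(q))
E
```

```text
table [431.0, -66.0, -1.0]
grip [437.0, 121.0, 22.0]
platec [535.0, 116.0, 15.0]
mill [597.0, -14.0, 171.0]
spice [430.0, -328.0, 106.0]
lidtop [609.0, -147.0, 572.0]
lip [659.0, -199.0, 77.0]
well [522.0, -203.0, 62.0]
cheekL [572.0, -116.0, 74.0]
cheekR [567.0, -294.0, 77.0]
hood [616.0, -123.0, 624.0]
conL [479.0, -148.0, 15.0]
conR [476.0, -281.0, 17.0]
[ 236  217   66   82 3640] 16.6890219215057
((515.7657470703125, 116.52576446533203), (160.61968994140625, 207.57276916503906), 86.00821685791016) [[407.  44.]
 [614.  29.]
 [625. 189.]
 [418. 204.]]
412 [112. 134.  20.] 21
424 [111. 134.  20.] 40
436 [111. 137.  21.] 40
448 [109. 131.  21.] 36
460 [ 40. 142.  16.] 108
472 [ 40. 198.  15.] 232
484 [ 40. 198.  16.] 244
496 [ 37. 197.  16.] 244
508 [ 37. 197.  17.] 245
520 [ 37. 195.  17.] 240
532 [ 37. 195.  17.] 231
544 [ 34. 192.  17.] 239
556 [ 34. 193.  17.] 235
568 [ 34. 193.  17.] 236
580 [ 33. 191.  17.] 229
592 [ 31. 190.  17.] 237
604 [ 46. 191.  18.] 135
616 [ 51. 165.  14.] 49
```

View pics/crop1.png

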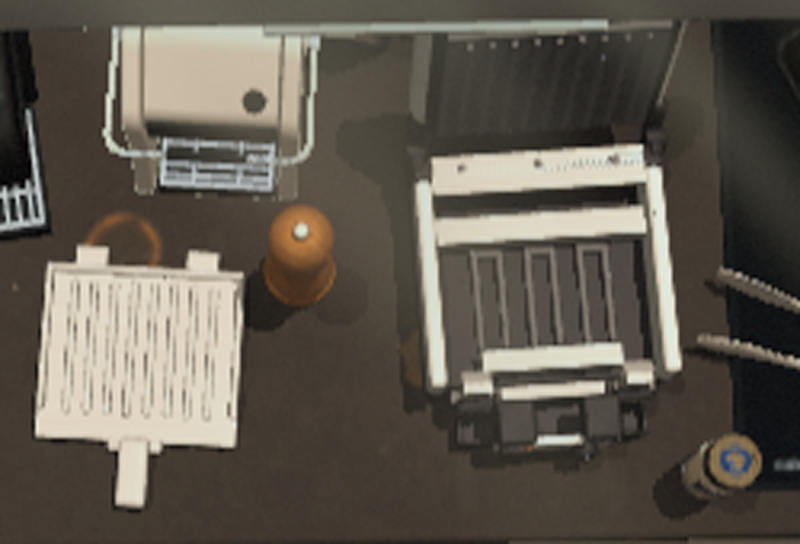

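The crop shows the plate flat, yawed about -4°, with its tabs to the rear. The grill's lip bar runs from (432,190) to (645,180) in the crop. Next I look at the grill from near with the wrist camera and check the IK.

```bash
cat >> h.py <<'E'
def Rm(yaw,pitch): # tool: pitch 0 = down; + = points ahead (forward-down)
    return Ro.from_euler('z',yaw)*Ro.from_euler('y',-pitch)*FL
FL=Ro.from_matrix(np.diag([1,-1,-1.]))
def q(R): 
    x=R.as_quat(); return [x[3],x[0],x[1],x[2]]
E
python3 - <<'E'
from h import *
s=readout.read_state(); print(Ro.from_quat(np.roll(s["tool_rot"],-1)).as_matrix().round(2).tolist())
A=np.radians
for f in (FL,Ro.from_euler('z',np.pi)*FL):
  for p,y,pi in [((433,122,10),A(-4),.35),((433,122,260),A(-4),.35),((460,-190,260),0,.35),((460,-190,120),0,.1),((460,-190,330),0,0)]:
    R=Ro.from_euler('z',y)*Ro.from_euler('y',-pi)*f
    j=kin.inverse_kinematics(p,q(R)); print(p,None if j is None else np.round(j,2))
r.movep((450,-195,330),q(Rm(0,0)))
im,W=cloud("wrist"); np.savez("w1.npz",im=im,W=W); save(im,"w1.png"); print(readout.read_state()["time_s"])
r.movep((420,0,300),q(Rm(0,0)))
im,W=cloud("wrist"); np.savez("w2.npz",im=im,W=W); save(im,"w2.png"); print(readout.read_state()["time_s"])
E
```

```text
[[-0.97, -0.24, -0.0], [-0.24, 0.97, 0.0], [0.0, 0.0, -1.0]]
(433, 122, 10) None
(433, 122, 260) [ 0.8  -0.11 -0.69  0.38 -0.8   0.46]
(460, -190, 260) [-0.08 -0.01 -0.45 -0.04 -0.78  1.68]
(460, -190, 120) [-0.07  0.25 -0.51 -0.01 -0.71  1.65]
(460, -190, 330) [-0.06  0.11 -0.12  0.   -1.34  1.64]
(433, 122, 10) None
(433, 122, 260) [ 0.8  -0.11 -0.69  0.38 -0.8  -2.68]
(460, -190, 260) [-0.08 -0.01 -0.45 -0.04 -0.78 -1.46]
(460, -190, 120) [-0.07  0.25 -0.51 -0.01 -0.71 -1.49]
(460, -190, 330) [-0.06  0.11 -0.12  0.   -1.34 -1.51]
2.025
2.8917
```

View pics/w1.png

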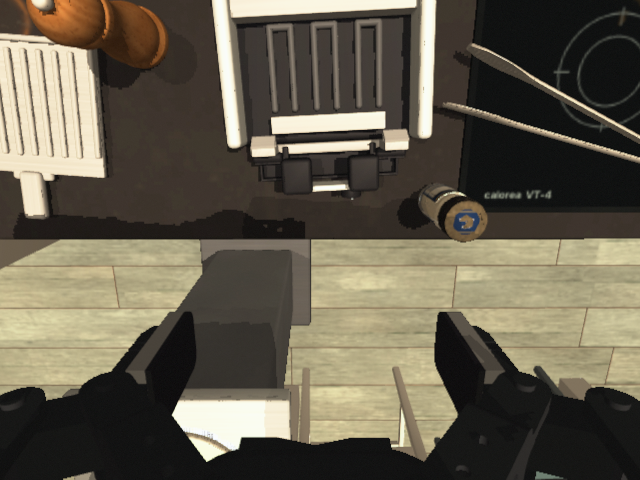

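View pics/w2.png

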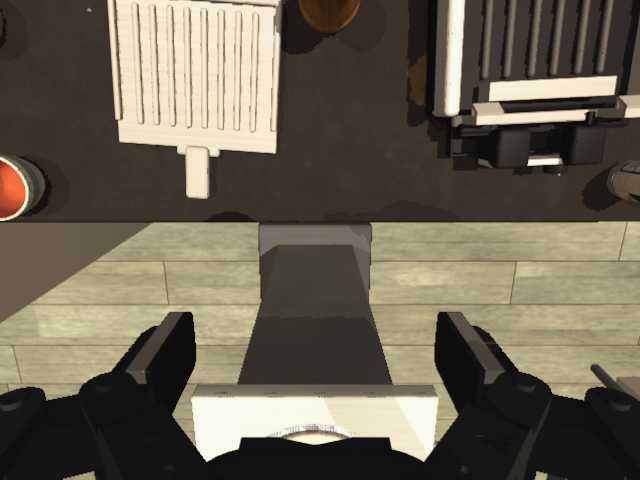

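Wrist view 1 shows the grill well: front ledge at (273–385, 112–133), cheeks at u≈228 and u≈425, catch pads at (263,147) and (395,140). Wrist view 2 shows the plate's front edge at (120,143)–(277,153) and its grip at (198,172). Next I fit poses from the depth clouds.

```bash
python3 - <<'E'
from h import *
D={n:(np.load(n+".npz")["im"],np.load(n+".npz")["W"]) for n in("top","w1","w2")}
for n,(im,W) in D.items():
    print("==",n); br=im.min(-1)>130 if n!="top" else im.min(-1)>110
    X,Y,Z=W[...,0],W[...,1],W[...,2]
    reg=(X>440)&(X<700)&(Y>-320)&(Y<-80)&br
    for nm,lo,hi in(("cheeks z~76",71,84),("ledge 62",56,67)):
        P=W[reg&(Z>lo)&(Z<hi)]
        if len(P)<30: continue
        print(nm)
        for x in range(470,690,10 if lo<60 else 15):
            p=P[abs(P[:,0]-x)<(4)]
            if len(p)<3: continue
            y=np.sort(p[:,1]); g=np.where(np.diff(y)>12)[0]; sg=np.split(y,g+1)
            print(x,[(round(a[0]),round(a[-1])) for a in sg if len(a)>2],round(np.median(p[:,2]),1))
    for yy in (-230,-200,-180):
        p=W[reg&(abs(Y-yy)<6)&(Z>50)&(Z<90)]; p=p[np.argsort(p[:,0])]
        g=np.where(np.diff(p[:,0])>5)[0]; print("strip y",yy,[(round(a[0,0]),round(a[-1,0]),round(np.median(a[:,2]))) for a in np.split(p,g+1) if len(a)>3])
    m=(X>400)&(X<460)&(Y>90)&(Y<160)&(Z>12)&(Z<30)&br
    b=cv2.minAreaRect(W[m][:,:2].astype(np.float32)); print("grip",b,np.median(W[m][:,2]))
    m=(X>464)&(X<596)&(Y>0)&(Y<240)&(Z>9)&(Z<30)&br
    p=W[m]; 
    if n!="w1":
      f=[]
      for x in range(470,590,10):
        s=p[abs(p[:,0]-x)<4]
        if len(s)>20: f.append((x,np.percentile(s[:,1],.5),np.percentile(s[:,1],99.5)))
      f=np.array(f); print("edges", np.polyfit(f[:,0]-532,f[:,1],1),np.polyfit(f[:,0]-532,f[:,2],1))
      s=W[(Y>30)&(Y<200)&(X>440)&(X<480)&(Z>10)&(Z<20)&br]; 
      for y in (60,90,150,180): 
        a=s[abs(s[:,1]-y)<4]; print("front",y,a[:,0].min().round(1) if len(a) else 0)
A=np.radians
for z in (3,6,12):
  for t in (0.2,.1,0,-.1): 
    j=kin.inverse_kinematics((436,121,z),q(Rm(A(-4),t))); print(z,t,None if j is None else np.round(j,2))
E
```

```text
== top
cheeks z~76
500 [(-280, -263), (-157, -136), (-124, -111)] 79.0
515 [(-304, -291), (-275, -267), (-122, -112)] 76.0
530 [(-302, -291), (-122, -112)] 75.7
545 [(-303, -291), (-120, -110)] 74.9
560 [(-302, -291), (-121, -111)] 74.9
575 [(-300, -289), (-119, -108)] 75.3
590 [(-301, -289), (-119, -109)] 76.0
605 [(-299, -289), (-119, -107)] 76.9
620 [(-297, -289), (-118, -107)] 77.5
635 [(-298, -287), (-118, -106)] 75.5
650 [(-297, -280), (-265, -106)] 78.4
665 [(-297, -119)] 78.5
680 [(-282, -177)] 77.1
ledge 62
510 [(-262, -155)] 62.8
520 [(-263, -155)] 62.0
530 [(-245, -230)] 62.6
610 [(-211, -193), (-181, -120)] 63.7
620 [(-289, -121)] 62.6
630 [(-284, -121)] 62.4
strip y -230 [(452, 457, 58), (510, 528, 63), (615, 635, 63), (650, 680, 78)]
strip y -200 [(452, 455, 57), (491, 496, 51), (509, 525, 63), (613, 632, 63), (650, 678, 78)]
strip y -180 [(489, 494, 52), (509, 523, 61), (612, 631, 63), (647, 677, 79)]
grip ((436.8701171875, 120.13240051269531), (38.47203063964844, 45.87411880493164), 89.9531021118164) 20.77606003344714
edges [-0.06050948 36.60473762] [-6.96167809e-02  
[... 1382 characters left out ...]
 (509, 524, 63)]
grip ((436.48870849609375, 120.97972869873047), (42.0239372253418, 46.975067138671875), 89.95854949951172) 21.263797116543532
edges [-0.04141893 37.71425507] [-7.26276341e-02  1.94323906e+02]
front 60 459.9
front 90 461.8
front 150 465.9
front 180 467.9
3 0.2 None
3 0.1 [ 0.67  0.39 -0.83  0.25 -0.28  0.6 ]
3 0 [ 0.63  0.42 -0.68  0.   -0.47  0.87]
3 -0.1 [ 0.59  0.45 -0.57 -0.1  -0.63  1.  ]
6 0.2 None
6 0.1 [ 0.67  0.39 -0.83  0.24 -0.29  0.61]
6 0 [ 0.63  0.42 -0.67  0.   -0.48  0.87]
6 -0.1 [ 0.59  0.45 -0.57 -0.1  -0.64  1.  ]
12 0.2 None
12 0.1 [ 0.67  0.37 -0.82  0.22 -0.31  0.62]
12 0 [ 0.63  0.4  -0.67  0.   -0.5   0.87]
12 -0.1 [ 0.59  0.44 -0.56 -0.1  -0.65  1.  ]
```

```bash
cat >> h.py <<'E'
PY=-.068; GP=np.array([533.9-98*np.cos(PY),115.8-98*np.sin(PY),3.])
SEAT=np.array([572.7,-204.3,62.5]); GY=.049
def st(m=""):
    s=readout.read_state(); print(m,round(s["time_s"],2),np.round(s["tcp_pos"],1),np.round(s["wrist_force"],1),np.round(s["torque"],2),round(s["width"],3),np.round(s["finger_force"],1))
E
python3 - <<'E'
from h import *
r.movep(GP+[0,0,60],q(Rm(PY,0)))
print(r.servo_line(GP,vel=80,stop_force=8)); st("down")
grip(0.0); st("grip")
r.servo_line(GP+[0,0,40],vel=60); st("up")
im,W=cloud("wrist"); save(im,"w3.png"); np.savez("w3.npz",im=im,W=W)
for p in range(0,1):
  m=(W[...,0]>470)&(W[...,1]>20)&(W[...,1]<210)&(W[...,2]>5)&(im.min(-1)>130)
  P=W[m]; A=np.c_[P[:,:2]-[533.9,115.8],np.ones(len(P))]; print(np.linalg.lstsq(A,P[:,2],rcond=None)[0], P.min(0),P.max(0))
E
```

```text
False
down 4.83 [436.5 122.7   3.4] [1.1 0.6 0.2] [-0.02 -0.   -0.04] 1.003 0.0
grip 5.42 [436.1 122.4   3.3] [-0.7 -0.8  4.2] [-0.13  0.18 -0.12] 0.264 63.1
up 6.24 [435.7 122.2  42.7] [-1.   0.2 -4.2] [ 0.07  0.44 -0.05] 0.267 62.0
[-2.38184277e-03  2.81866898e-04  5.43211612e+01] [470.00145105  34.78193504  49.32741325] [546.70408112 200.49377847  61.45197943]
```

View pics/w3.png

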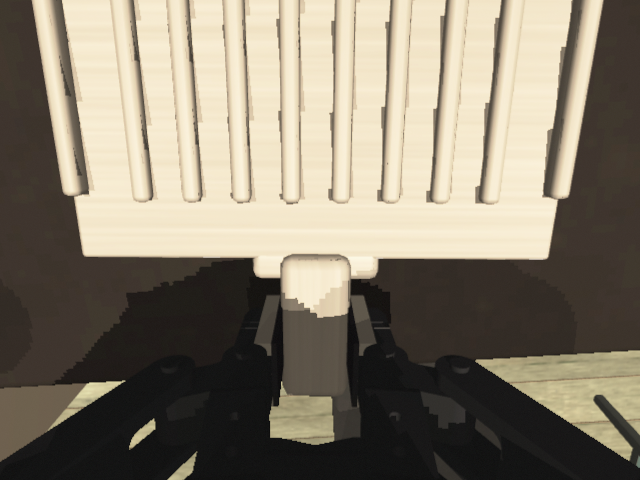

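The wrist view shows the plate held square and level, its front edge running (83,256)–(548,259), with no droop. Next I refine the in-hand offset and carry it over the mill to a pre-hook pose with the front raised 15°.

```bash
cat >> h.py <<'E'
OFF=np.array([-98,0,3.3])
def tcp(tab,p,dy=0,yaw=GY):  # tab point in grill/seat frame (x,z), pitch p front up -> TCP pos, quat
    R=Ro.from_euler('z',yaw)*Ro.from_euler('y',p)
    T=SEAT+Ro.from_euler('z',GY).apply([tab[0],dy,tab[1]])
    return T+R.apply(OFF-[86,0,11]), q(Rm(yaw,-p))
E
python3 - <<'E'
from h import *
z=np.load("w3.npz"); im,W=z["im"],z["W"]
T=readout.read_state()["tcp_pos"]
L=Ro.from_euler('z',-PY).apply(W.reshape(-1,3)-T).reshape(W.shape)
br=im.min(-1)>130
for y in (-70,-45,-30,30,45,70):
    m=br&(abs(L[...,1]-y)<3)&(L[...,0]>15)&(L[...,0]<50)&(L[...,2]>0); p=L[m]; print("front",y,p[:,0].min().round(1),np.median(p[:,2]).round(1))
for x in (32,38,60,80):
    m=br&(abs(L[...,0]-x)<2)&(L[...,2]>0); p=L[m]; print("side",x,p[:,1].min().round(1),p[:,1].max().round(1),np.median(p[:,2]).round(1))
p=.26
for tab in [(45,60),(55,30),(60,8),(76,2),(84,.5)]:
    a=tcp(tab,p); j=kin.inverse_kinematics(*a); print(tab,np.round(a[0],1),None if j is None else np.round(j,2))
for a in [(436,122.5,250),(436,20,250),(450,-100,250)]:
    j=kin.inverse_kinematics(a,q(Rm(0,-p))); print(a,None if j is None else np.round(j,2))
E
```

```text
front -70 27.2 11.1
front -45 27.1 11.1
front -30 27.1 11.1
front 30 27.9 11.1
front 45 27.7 11.1
front 70 27.9 11.1
side 32 -79.4 80.2 11.2
side 38 -79.2 80.6 11.1
side 60 -79.1 80.5 11.2
side 80 -80.0 79.8 10.8
(45, 60) [ 438.1 -210.9  162.4] [-0.09  0.34 -0.29  0.04 -1.2   1.69]
(55, 30) [ 448.1 -210.4  132.4] [-0.09  0.38 -0.31  0.04 -1.14  1.69]
(60, 8) [ 453.  -210.2  110.4] [-0.09  0.42 -0.32  0.04 -1.09  1.68]
(76, 2) [ 469.  -209.4  104.4] [-0.08  0.45 -0.29  0.04 -1.09  1.68]
(84, 0.5) [ 477.  -209.   102.9] [-0.08  0.46 -0.27  0.04 -1.1   1.68]
(436, 122.5, 250) [ 0.54  0.21 -0.17 -0.13 -1.42  1.07]
(436, 20, 250) [ 0.35  0.19 -0.21 -0.09 -1.41  1.24]
(450, -100, 250) [ 0.11  0.23 -0.19 -0.03 -1.42  1.46]
```

```bash
sed -i 's/^OFF=.*/OFF=np.array([-97.5,-.4,3.9])/' h.py; python3 - <<'E'
from h import *
p=.26
r.servo_line((436,122.5,250),vel=130,rot=q(Rm(0,-p))); st("up")
r.servo_line((436,-205,250),vel=160,rot=q(Rm(GY,-p))); st("over")
a=tcp((45,50),p); r.servo_line(a[0],vel=100,rot=a[1])
a=tcp((58,18),p); r.servo_line(a[0],vel=60,rot=a[1]); st("pre")
im,W=cloud("wrist"); save(im,"w4.png"); np.savez("w4.npz",im=im,W=W)
im,W=cloud("top"); save(cv2.resize(im[120:320,310:490],None,fx=3,fy=3,interpolation=cv2.INTER_CUBIC),"t4.png"); np.savez("t4.npz",im=im,W=W)
im=np.hstack([cv2.resize(np.load("w4.npz")["im"],(400,300)),cv2.resize(im[110:310,310:480],(400,470),interpolation=cv2.INTER_CUBIC)[:300]]); save(im,"both4.png")
E
```

```text
up 8.03 [435.5 122.4 249.4] [ 0.7 -0.5 -4.4] [-0.   -0.45 -0.03] 0.264 62.0
over 10.23 [ 436.1 -204.5  250.1] [ 1.4 -0.3 -4.1] [ 0.04 -0.4   0.01] 0.264 62.0
pre 12.08 [ 451.8 -210.7  120.7] [-0.7 -0.2 -4.1] [ 0.03 -0.44  0.03] 0.267 62.0
```

View pics/both4.png

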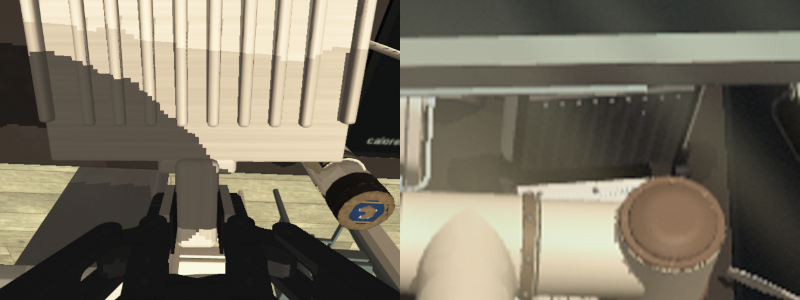

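Both views look right: the plate is unchanged in hand, in front of the lip. Next I insert with force stops.

```bash
python3 - <<'E'
from h import *
p=.26
z=np.load("w4.npz"); im,W=z["im"],z["W"]; T=np.array([451.8,-210.7,120.7])
L=(Ro.from_euler('z',GY)*Ro.from_euler('y',p)).inv().apply(W.reshape(-1,3)-T).reshape(W.shape)
for x in (32,38): 
    m=(abs(L[...,0]-x)<2)&(L[...,2]>0)&(abs(L[...,1])<90)&(im.min(-1)>60); P=L[m]; print("side",P[:,1].min().round(1),P[:,1].max().round(1),np.median(P[:,2]).round(2))
for tab,v in [((64,8),40),((76,2.5),40),((82,1),30)]:
    a=tcp(tab,p); s=r.servo_line(a[0],vel=v,rot=a[1],stop_force=6); st(f"{tab} {s}")
    if s: break
else:
    a=tcp((91,.5),p); s=r.servo_line(a[0],vel=20,rot=a[1],stop_force=5); st(f"wall {s}")
    T=readout.read_state()["tcp_pos"]; print("dx from wall target", np.array(T)-a[0])
E
```

```text
side -79.4 80.5 11.14
side -79.5 80.3 11.01
(64, 8) False 12.62 [ 457.6 -210.3  110.5] [-0.1  0.6 -4.2] [ 0.01 -0.47  0.01] 0.266 62.0
(76, 2.5) False 13.11 [ 469.7 -209.7  105.1] [-0.4  0.6 -5.1] [ 0.   -0.46 -0.02] 0.262 62.0
(82, 1) False 13.47 [ 475.8 -209.4  103.8] [-0.3 -0.4 -4.9] [ 0.02 -0.43 -0.03] 0.26 62.0
wall True 13.86 [ 479.9 -208.8  102.2] [ 0.4 -1.  -3.6] [-0.   -0.61 -0.01] 0.264 62.1
dx from wall target [-4.73133828  0.23929658 -1.13398628]
```

```bash
python3 - <<'E'
from h import *
for x,zt,p in [(85,1,.26),(85,1.5,.21),(85,2,.16)]:
    a=tcp((x,zt),p); s=r.servo_line(a[0],vel=40,rot=a[1],stop_force=8); st(f"{p} {s}")
    if s: break
else:
    for p in (.15,.14,.13,.12,.11,.10):
        a=tcp((85,2),p); s=r.servo_line(a[0],vel=15,rot=a[1],stop_force=3); st(f"{p} {s}")
        if s or readout.read_state()["wrist_force"][2]>-1.5: break
im,W=cloud("wrist"); save(im,"w5.png"); np.savez("w5.npz",im=im,W=W)
E
```

```text
0.26 False 14.11 [ 478.2 -209.2  103.6] [ 0.  -0.1 -3.6] [ 0.03 -0.38 -0.  ] 0.264 62.0
0.21 False 14.47 [ 476.5 -209.5   95.3] [ 0.3 -0.1 -4.7] [-0.03 -0.27  0.01] 0.265 62.0
0.16 False 14.84 [ 475.7 -209.6   87. ] [ 0.9  0.7 -4.2] [-0.04 -0.12  0.02] 0.265 62.0
0.15 False 15.12 [ 475.4 -209.5   84.9] [-0.5  0.6 -4.5] [ 0.02 -0.07 -0.05] 0.265 62.0
0.14 False 15.39 [ 475.  -209.5   83.1] [ 0.1 -0.2 -4.7] [ 0.06 -0.05  0.01] 0.262 62.1
0.13 False 15.67 [ 475.4 -209.6   81.5] [ 0.9  0.1 -4.6] [-0.08 -0.33  0.08] 0.263 62.0
0.12 False 15.94 [ 475.9 -209.6   79.9] [ 2.6  0.2 -3.1] [-0.14 -0.76  0.06] 0.265 62.2
0.11 True 16.15 [ 476.8 -209.7   78. ] [ 3.6 -1.1  0.5] [-0.14 -0.65  0.03] 0.264 62.5
```

View pics/w5.png

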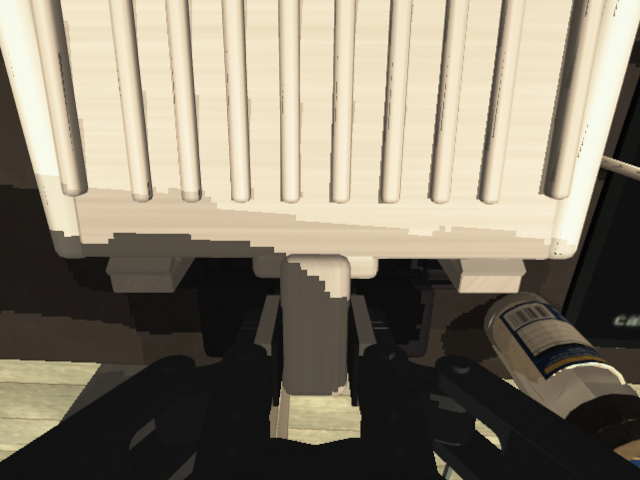

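Wrist view: plate sits between the cheeks, its front edge on both catch teeth at (150,262) and (485,262), square. The catch carries it, so I release and press from above with closed fingers.

```bash
python3 - <<'E'
from h import *
Q=q(Rm(GY,0))
grip(0.7); st("open")
T=np.array(readout.read_state()["tcp_pos"])
r.servo_line(T+[0,0,60],vel=80); 
im,W=cloud("wrist"); np.savez("w6.npz",im=im,W=W)
c=SEAT+Ro.from_euler('z',GY).apply([-82,0,0])
grip(0.0)
r.movep([c[0],c[1],125],Q); st("above")
s=r.servo_line([c[0],c[1],100],vel=60,stop_force=10); st(f"near {s}")
s=r.servo_line([c[0],c[1],70.5],vel=25,stop_force=35); st(f"press {s}")
E
```

```text
open 16.65 [ 475.8 -209.5   77.2] [-0.6  1.2  0.1] [ 0.03 -0.19 -0.  ] 0.697 0.0
above 18.45 [ 489.7 -208.4  125. ] [ 0.9 -0.3 -0.1] [-0.05  0.    0.01] -0.002 0.0
near False 19.02 [ 490.8 -208.4   99.7] [ 0.  -0.9 -0.1] [-0.02 -0.03  0.05] -0.002 0.0
press False 20.35 [ 490.7 -208.3   74.6] [-9.8  5.7 28.2] [ 1.74  2.74 -0.01] 0.001 14.1
```

```bash
python3 - <<'E'
from h import *
T=np.array(readout.read_state()["tcp_pos"])
r.servo_line([T[0],T[1],150],vel=100)
r.movep((450,-202,270),q(Rm(GY,0))); st("back")
im,W=cloud("wrist"); save(cv2.resize(im[0:300,120:520],(800,600)),"w7.png")
L=Ro.from_euler('z',-GY).apply(W.reshape(-1,3)-SEAT).reshape(W.shape)
br=(im.min(-1)>60)
m=br&(L[...,0]>-69)&(L[...,0]<-52)&(abs(L[...,1])<48)&(L[...,2]<30); P=L[m]
print("slab front z",np.median(P[:,2]),np.polyfit(P[:,0],P[:,2],1),np.polyfit(P[:,1],P[:,2],1))
for x in (-40,-20,0,20):
    m=(abs(L[...,0]-x)<4)&(abs(L[...,1])<78)&(L[...,2]<30); print(x,np.percentile(L[m][:,2],[5,50,95]).round(1))
for y in (-40,-25,25,40):
    m=br&(abs(L[...,1]-y)<3)&(L[...,2]>2)&(L[...,2]<12)&(L[...,0]<-50); print("front edge",y,L[m][:,0].min().round(1))
m=br&(L[...,0]>-118)&(L[...,0]<-92)&(abs(L[...,1])<14)&(L[...,2]>8); print("grip z,y",np.median(L[m][:,2]),np.percentile(L[m][:,1],[1,99]))
E
```

```text
back 21.87 [ 449.7 -201.8  270.1] [-1.1  0.3 -0.5] [ 0.03  0.07 -0.02] -0.002 0.0
slab front z 7.36015192112842 [-0.03373528  5.39936446] [1.21466696e-03 7.44151305e+00]
-40 [ 6.3  8.  12.9]
-20 [ 6.3  8.  12.8]
0 [ 6.3  8.  12.9]
20 [ 6.3  8.1 12.9]
front edge -40 -68.4
front edge -25 -68.4
front edge 25 -68.4
front edge 40 -68.4
grip z,y 13.481919189031167 [-11.6000605   12.64198505]
```

View pics/w7.png

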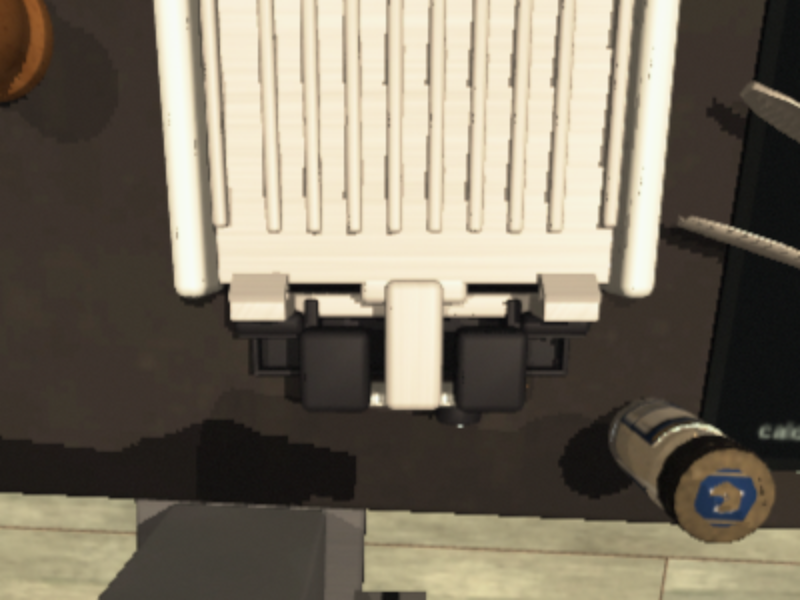

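The plate lies level, with slab top 7.4 mm above seat (7 expected) and no slope. Both catch noses are over its front edge at crop pixels (260,280) and (570,280), and the grip sits in its groove. The bystanders in view are untouched, so I hand in.

```bash
python3 -c "
from h import *
print(workorder.close_job())"
```

```text
the job is handed in; nothing more can be done
None
```

The grill plate is back in the grill, hooked under the rear lip, lying flat and latched, and I handed the job in at about 22 s; it measured about 1.6 mm rearward, right at the 1.5 mm limit, and I left it because the rear wall sets that limit.

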